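# Release the cigar press and hold its lid open

### The job

The cigars in the box press are ready to come out. Wind the hand crank counter-clockwise (seen from above), through full turns, until the press is wound right back to its stop and its red claws are clear of the lid; only then lift the hinged lid and hold it open at 60 degrees, give or take 5, so that the cigars can be taken out. The lid falls shut by itself, so finish while still holding it steady in the gripper; do not put anything under it, and leave the things around the press where they are.

Things in the scene. Friction and masses are not known exactly. Their poses are not given: they have to be found in the camera images.
- press: bolted-down cigar box press: green base plate (its x -115 to 115 mm, y -260 to 126, 12 high), oak trough 184 (x) x 222 (y) mm, 78 high, in the middle, and at its -y end an aluminium gear head (62 mm cube) that carries the crank. Origin on the table under the trough's centre; x points from the lid's bar to its hinge, y from the crank to the trough, z up. Yaw up to 0.2 rad either way.
- crank (a joint): turn of the hand crank, rad: grows counter-clockwise seen from above, which draws the follower back 6 mm a turn. Starts between 0 and 5; firm stop at 16.3 (fully wound back). Needs about 2 N at the handle and stays where it is left. At value 0 the arm points along the press's -x; at value a it is turned by a from there.
- crank_axis (a point): point on the crank's upright axis (press x 0, y -200 mm), 132 mm above the table, level with the middle of the crank handle; fixed to the press
- crank_grip (a point): middle of the crank's upright black handle, 132 mm above the table, 65 mm from the axis; goes round with the crank. The handle is round, 25 mm across, 98 to 166 mm above the table, and revolves on its pin, so a gripper holding it from above need not turn. The steel crank arm under it is 88 to 100 mm above the table. Within 110 mm of the axis nothing else is higher than 90 mm.
- follower: dark steel pressing plate, 154 mm (x) by 14 mm (y), beside the lid's -y edge, with two red claws (30 mm wide, tops 103 mm above the table) that reach over that edge by up to 9 mm and hold the lid down until the crank has passed about 9.5. Its origin is at the press's when the crank is at 0 and moves along the press's -y as it is wound back, 15.6 mm at the stop.
- lid (a joint): opening angle of the oak lid (187 x 170 x 14 mm, lying on the trough, hinged along its rear edge), rad: 0 shut, 1.047 is 60 degrees, hinge stop at 1.4; the front edge goes up and back. No spring or stay: it falls shut from any angle. It weighs about 0.8 kg: some 4 N at the bar to start lifting, 2 N at 60 degrees.
- lid_bar (a point): middle of the lid's bar handle: round, 14 mm across, 120 mm long along the press's y, 235 mm in front of the hinge line and 7 mm above the lid's underside, joined to the lid by a rod at each end; 40 mm free gap between bar and lid. Shut, its centre is 86 mm above the table, with nothing below or in front but the table and the flat ring gauge.
- hinge_line (a point): point on the lid's hinge line, level with the middle of the bar (press x 97 mm, y 26 mm), 79 mm above the table; fixed to the press
- bowl: white china bowl, 124 mm across, 55 mm high, left of the press; leave alone. Origin under its centre
- block: light wooden block 55 x 110 x 36 mm, right of the press; leave alone. Origin under its centre
- ring_gauge: flat brass plate with five holes, 45 x 150 x 10 mm, on the table in front of the lid's bar; leave alone. Origin under its centre
- brush: hand brush 170 mm long, under 40 mm high, lying on the table in front of the crank; leave alone. Origin near its middle
- glue_jar: amber jar with white cap, 64 mm across, 85 mm high, on the right; leave alone. Origin under its centre
- roller_knife: small roller knife, 180 mm long, under 40 mm high, lying on the left; leave alone. Origin under its neck
- cigar_tray: open wooden tray of banded cigars, 190 x 130 x 40 mm, on the right; leave alone. Origin under its centre

How it is judged:
By the outcome, as a careful person would: the job done as asked, in the order asked, and still so for the second after the job is handed in, while the arm keeps its last pose, push and grip.
It also fails if it takes over 67 s, if anything falls off the work surface, if the arm or the gripper's body presses on something with over 40 N, if the wrist force passes 120 N, or if a joint passes its speed limit or range.

### The arm

A 7-joint arm with a two-finger parallel gripper is mounted at the origin on the work surface. World frame = base frame: x ahead of the robot, y to its left, z up, the work surface at z = 0. Lengths are in m, angles in rad, forces in N, time in s.
With the tool pointing down it reaches from about 0.35 to 0.9 m from the base axis. Payload 8.1 kg.
Tool frame: the origin (TCP) lies midway between the tips of the shut fingers; the grasp point (between the pads) lies 19 mm behind it (arm.hold_point_z is the z of the grasp point in the tool frame, in m); z points along the fingers, y is the line along which they close (so a half turn about z gives the same grasp; the last joint's range is limited). The gripper opens to 92 mm and grips with 3 to 60 N. Pads are 19 mm wide; open, the fingers measure 130 mm over their backs; the gripper's body (75 mm by 190 mm) begins 47 mm behind the grasp point.
Start: joints at [-1.242, 0.434, 0.025, 1.573, -0.012, 1.134, -0.075], TCP at [0.262, 0.568, 0.227] pointing down, gripper open.
Joint ranges: [-2.62, 2.62], [-0.44, 2.09], [-1.27, 1.32], [0.08, 2.57], [-1.32, 4.46], [0.12, 2], [-2.74, 2.74]. Speed limits (rad/s): [2.22, 2.22, 3.01, 3.01, 3.14, 3.14, 3.14].

### API

Orientations are given as a rotation vector (axis times angle).
In Python, from cell import arm, get_image, camera_params, job gives the robot as it stands.
- The arm moves only by the tool send_rows, never from a script. Its argument "deltas" is a list of rows, each a list of 3 entries, a list of its own where there are three numbers: the shift along the world's x, y, z in m, then the turn, a rotation vector about the world's x, y, z in rad, then the finger opening in m, from 0 to 0.0918. In form: [[[tx, ty, tz], [ax, ay, az], gripper], ...]. A call has exactly 10 rows; each row shifts and turns the commanded pose from where the row before left it; what a row does not reach is not made up. A row lasts 1/10 s, in which the tool goes at most 50 mm and 8.59 degrees, less where a joint would pass 70% of its speed; a pose out of reach is approached as far as the arm can. A call with a gripper value outside its range is refused whole. The fingers move at their own pace and stop on an object; "force" is the grip in N (left out, the last holds). Time passes only in rows, so rows that do not move let the fingers close, or fill a call up. It gives the time, the measured TCP pose, the force and the opening at its end, in the units of the state.
- arm.observe(): the state, without advancing time (a new reading comes with each control period).
- get_image(name): name is "scene" or "side" or "wrist"; returns the picture (400x640x3 uint8, red, green, blue); there is no depth.
- camera_params(name): a dict with "fov_y" (degrees; the focal length in pixels is half the picture's height over the tangent of half this angle, whatever the lens; pixels are square), "cx", "cy" (the principal point, pixels), "rvec" (rotation vector, rad) and "tvec" (3), from world to camera coordinates, as OpenCV has them. Camera axes: x right, y down, z forward; pixel columns grow to the right and rows downward; lengths in m; the calibration is good to about 2 mm. A picture is of the moment at which its call begins: read the wrist's pose just before it. camera_params takes no time and is no camera call; for the wrist camera it gives the pose at the moment of the call.
- job.sign_off(): hands the job in, once; it reports no verdict.
The state is a dict: "clock": time; "joints": joint angles; "dq": joint speeds; "joint_efforts": joint torques, N m; "position": TCP position; "ee_rot": TCP orientation; "force": force on the tool from outside, world axes, zero at the start; "ft_torque": the same for the moment, N m; "width": opening from 0.0 (shut) to 1.0 (fully open).
Only numpy, scipy, OpenCV 4.12 (cv2) and the standard library are available. Lean on these libraries where they do the work, as an engineer would, in place of code of your own. Each camera call takes 0.05 s, during which the arm holds its last target. There are 200 camera calls.

## Working session

There is one attempt and no reset: what is moved stays moved. The work goes in short steps, Python scripts to look and compute and a tool call to move; the robot and the scene stay as the last step left them, time stands still between calls to the robot, and variables do not carry over. Pictures are saved under pics/ and viewed, on a budget of 10 in all, crops included, one or two more only if the job needs it, and the job is handed in when it is done.

Besides the shell and the picture viewer there is one more tool, called as a command line: name --argument value ..., lists and objects as JSON in quotes. send_rows: Moves the arm, as the interface text tells. Its arguments: {"type":"object","properties":{"deltas":{"type":"array","items":{"type":"array"}},"force":{"type":"number"}},"required":["deltas"]}

```bash
mkdir -p pics; cat > h.py <<'E'
import numpy as np, cv2
from cell import arm,get_image,camera_params,job
def K(p):
    f=200/np.tan(np.radians(p["fov_y"])/2); return np.array([[f,0,p["cx"]],[0,f,p["cy"]],[0,0,1]])
def ray(p,uv):
    R=cv2.Rodrigues(np.array(p["rvec"],float))[0]; t=np.array(p["tvec"],float)
    d=R.T@np.linalg.inv(K(p))@np.array([uv[0],uv[1],1.]); return -R.T@t,d
def onz(p,uv,z):
    c,d=ray(p,uv); return c+d*(z-c[2])/d[2]
def proj(p,X):
    return cv2.projectPoints(np.array(X,float).reshape(-1,3),np.array(p["rvec"],float),np.array(p["tvec"],float),K(p),None)[0].reshape(-1,2)
def snap(n,f):
    im=get_image(n); cv2.imwrite(f"pics/{f}.png",cv2.cvtColor(im,cv2.COLOR_RGB2BGR)); return im
E
python3 - <<'E'
from h import *
for n in("scene","side"):
    snap(n,n+"0"); p=camera_params(n); print(n,p,ray(p,(320,200)))
print(arm.observe())
E
```

```text
scene {'fov_y': 49.73705191762309, 'cx': 320.49496685945667, 'cy': 204.7476396169737, 'rvec': array([ 1.81413803,  1.87706321, -0.66247625]), 'tvec': array([ 0.04356759, -0.360401  ,  1.75545689])} (array([1.36829872, 0.02406189, 1.1578409 ]), array([-0.62575323, -0.03530824, -0.77930007]))
side {'fov_y': 56.58021036315007, 'cx': 320.80783780792194, 'cy': 202.28869493963091, 'rvec': array([ 2.29304372, -0.92002393,  0.34332992]), 'tvec': array([-0.38297905,  0.33726781,  1.15341573])} (array([-0.06497384, -0.61259595,  1.10058847]), array([ 0.45150312,  0.46786114, -0.75979836]))
{'clock': 0.1, 'joints': array([-1.2415925 ,  0.43517315,  0.02495819,  1.57402254, -0.01161177,
        1.13404157, -0.07513306]), 'dq': array([-0.00103894, -0.00257013, -0.00102046, -0.00063967, -0.00123429,
       -0.00309694,  0.00039789]), 'joint_efforts': array([ 2.70479781e-03, -6.69121385e+01,  9.87839699e-01, -3.15151191e+01,
       -6.05688477e-02,  3.73449514e-02,  3.21705568e-05]), 'position': array([0.26140346, 0.56717314, 0.22600461]), 'ee_rot': array([-6.73118407e-01, -3.06842427e+00,  2.33350125e-03]), 'force': array([-0.59631874, -0.19195592, -0.53930231]), 'ft_torque': array([ 0.02465233,  0.07422529, -0.01081937]), 'width': 0.9999072799321056}
```

View pics/scene0.png

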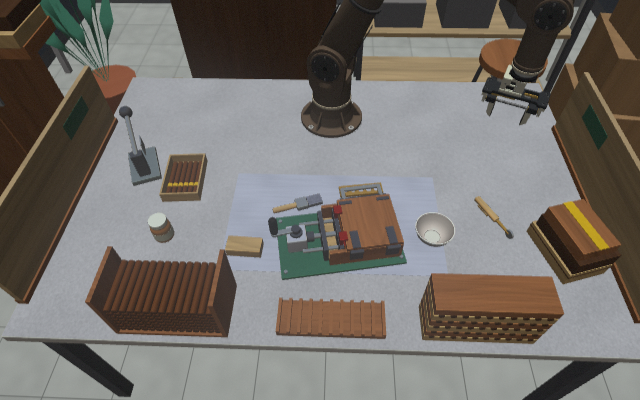

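View pics/side0.png

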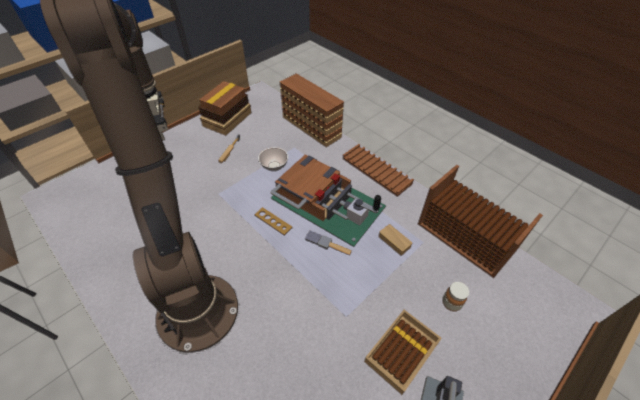

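Scene view: the press is in the middle with its crank on the image left. The handle is near (273,227) in the scene view and (377,202) in the side view. Next: plate corners and handle.

```bash
python3 - <<'E'
from h import *
out=[]
for n in("scene","side"):
    im=cv2.imread(f"pics/{n}0.png"); p=camera_params(n); hsv=cv2.cvtColor(im,cv2.COLOR_BGR2HSV)
    m=((hsv[...,0]>50)&(hsv[...,0]<95)&(hsv[...,1]>90)).astype(np.uint8)
    m[:150]=0; 
    if n=="scene": m[:,:220]=0;m[:,450:]=0
    nn,l,s,c=cv2.connectedComponentsWithStats(m); 
    pts=np.argwhere(np.isin(l,[i for i in range(1,nn) if s[i,4]>60]))[:,::-1]
    h=cv2.convexHull(pts.astype(np.int32)); a=cv2.approxPolyDP(h,3,True)[:,0]
    print(n,[(tuple(int(t) for t in q),onz(p,q,.012)[:2].round(3).tolist()) for q in a])
    r=((hsv[...,2]<45)).astype(np.uint8)
    x0,y0,x1,y1=(255,205,300,250) if n=="scene" else (360,185,400,220)
    nn,l,s,c=cv2.connectedComponentsWithStats(r[y0:y1,x0:x1])
    for i in range(1,nn):
        if s[i,4]>25: print(" dark",c[i]+[x0,y0],s[i], onz(p,c[i]+[x0,y0],.132).round(3))
    x0,y0,x1,y1=(255,170,420,285) if n=="scene" else (245,145,400,250)
    out.append(cv2.resize(im[y0:y1,x0:x1],None,fx=4.8,fy=4.8,interpolation=cv2.INTER_CUBIC)[:,:790])
cv2.imwrite("pics/c0.png",out[0])
E
```

```text
scene [((357, 263), [0.691, 0.095]), ((356, 268), [0.709, 0.091]), ((311, 274), [0.734, -0.044]), ((301, 271), [0.724, -0.074]), ((306, 257), [0.675, -0.062]), ((319, 252), [0.656, -0.023])]
side [((378, 213), [0.695, -0.138]), ((352, 244), [0.523, -0.166]), ((273, 196), [0.464, 0.198]), ((352, 189), [0.713, 0.012]), ((373, 200), [0.73, -0.083])]
 dark [376.43835616 202.78082192] [13 11  7 15 73] [ 0.641 -0.158  0.132]
```

View pics/c0.png

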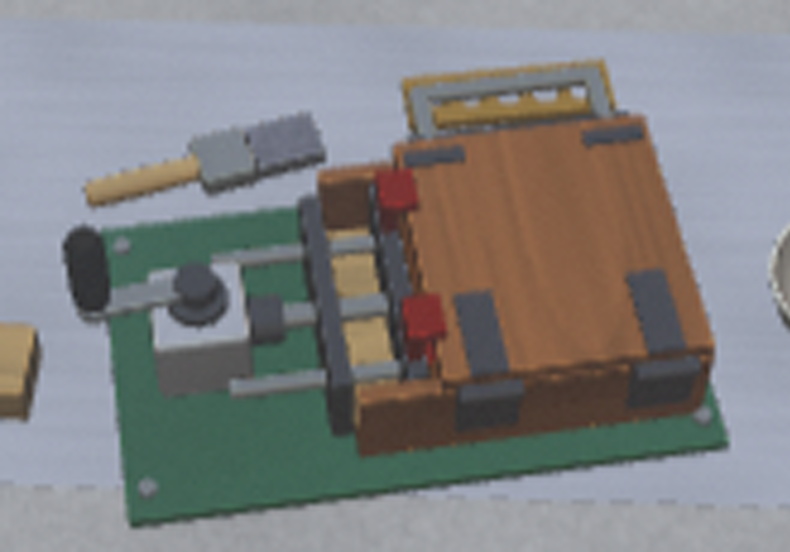

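The crop shows plate corners at scene pixels (282.5,279), (406.5,262.5) and (277,218). The handle middle is at (273.3,226.3), so the arm points to press -y. The bar runs between crop (425,85) and (600,70).

```bash
cat > fit.py <<'E'
from h import *
p=camera_params("scene");q=camera_params("side")
W=np.array([onz(p,(282.3,279),.012),onz(p,(406.5,262.5),.012),onz(p,(277,218.3),.012),onz(q,(352,244),.012)])[:,:2]
L=np.array([[.115,-.26],[.115,.126],[-.115,-.26],[-.115,-.26]])
a=L-L.mean(0);b=W-W.mean(0)
yaw=np.arctan2((a[:,0]*b[:,1]-a[:,1]*b[:,0]).sum(),(a*b).sum())
R=np.array([[np.cos(yaw),-np.sin(yaw)],[np.sin(yaw),np.cos(yaw)]]);o=W.mean(0)-R@L.mean(0)
def w(x,y,z): return np.r_[R@[x,y]+o,z]
E
python3 - <<'E'
from fit import *
print("yaw",yaw,"o",o,"resid mm",((L@R.T+o-W)*1000).round(1).tolist())
for n,v in dict(axis=w(0,-.2,.132),bar=w(-.138,.026,.086),hinge=w(.097,.026,.079)).items(): print(n,v.round(4),proj(p,v).round(1),proj(q,v).round(1))
c1,d1=ray(p,(273.3,226.3));c2,d2=ray(q,(376.4,202.3))
s=np.linalg.lstsq(np.c_[d1,-d2],c2-c1,rcond=None)[0];h=(c1+d1*s[0]+c2+d2*s[1])/2
print("handle",h,"gap",np.linalg.norm(c1+d1*s[0]-c2-d2*s[1]))
v=R.T@(h-w(0,-.2,.132))[:2];print(v,np.hypot(*v),"crank",(np.arctan2(v[1],v[0])-np.pi)%(2*np.pi))
E
```

```text
yaw 0.17148546768373657 o [0.59476313 0.10710162] resid mm [[-0.7, -1.2], [1.6, 5.6], [-3.9, -1.9], [3.0, -2.5]]
axis [ 0.6289 -0.09    0.132 ] [[295.9 221.9]] [[359.2 193.9]]
bar [0.4544 0.1092 0.086 ] [[361.7 188.1]] [[284.7 197.3]]
hinge [0.6859 0.1493 0.079 ] [[376.9 250.2]] [[323.  162.5]]
handle [ 0.64491032 -0.15516959  0.12938978] gap 0.00012813356162948286
[ 0.00465606 -0.06698175] 0.06714337958633187 crank 1.6401970413829838
```

Pose is consistent: handle height is 129 mm (given 132), radius 67 mm (given 65), and the bar projects onto its picture position. Crank is about 1.64. Moving above the handle.

send_rows --deltas '[[[0.019,-0.036,0],[0,0,-0.05],0.09],[[0.019,-0.036,0],[0,0,-0.05],0.09],[[0.019,-0.036,0],[0,0,-0.05],0.09],[[0.019,-0.036,0],[0,0,-0.05],0.09],[[0.019,-0.036,0],[0,0,-0.05],0.09],[[0.019,-0.036,0],[0,0,-0.05],0.09],[[0.019,-0.036,0],[0,0,-0.05],0.09],[[0.019,-0.036,0],[0,0,-0.05],0.09],[[0.019,-0.036,0],[0,0,-0.05],0.09],[[0.019,-0.036,0],[0,0,-0.05],0.09]]'

```text
clock: 1.1
position: [0.4519, 0.206, 0.2267]
ee_rot: [-1.414, -2.805, 0.0]
force: [1.2, 0.6, 0.2]
width: 0.982
```

send_rows --deltas '[[[0.019,-0.036,0],[0,0,-0.05],0.09],[[0.019,-0.036,0],[0,0,-0.05],0.09],[[0.019,-0.036,0],[0,0,-0.05],0.09],[[0.019,-0.036,0],[0,0,-0.05],0.09],[[0.019,-0.036,0],[0,0,-0.05],0.09],[[0.019,-0.036,0],[0,0,-0.05],0.09],[[0.019,-0.036,0],[0,0,-0.05],0.09],[[0.019,-0.036,0],[0,0,-0.05],0.09],[[0.019,-0.036,0],[0,0,-0.05],0.09],[[0,0,0],[0,0,0],0.09]]'

```text
clock: 2.1
position: [0.6233, -0.1231, 0.2263]
ee_rot: [2.011, 2.41, -0.005]
force: [-0.3, -0.3, 0.1]
width: 0.982
```

```bash
python3 - <<'E'
from fit import *
from scipy.spatial.transform import Rotation as Ro
s=arm.observe(); print(s["clock"],s["position"],Ro.from_rotvec(s["ee_rot"]).as_matrix().round(3).tolist(),s["joints"].round(2))
pw=camera_params("wrist"); snap("wrist","w1")
h=np.array([.645,-.155,.166]); print(proj(pw,h),proj(pw,w(0,-.2,.1)),pw)
E
```

```text
2.1 [ 0.62325355 -0.12314926  0.22632267] [[-0.179, 0.984, 0.0], [0.984, 0.179, -0.004], [-0.004, -0.001, -1.0]] [-0.22  0.48  0.5   1.58 -0.24  1.15  0.51]
[[345.38157199 267.05777498]] [[337.29034395 163.28506702]] {'fov_y': 63.130535295321046, 'cx': 324.50832939265524, 'cy': 208.1293142067387, 'rvec': array([-2.86133135, -0.26027441, -0.03514251]), 'tvec': array([-0.59120684, -0.26032701,  0.32604266])}
```

View pics/w1.png

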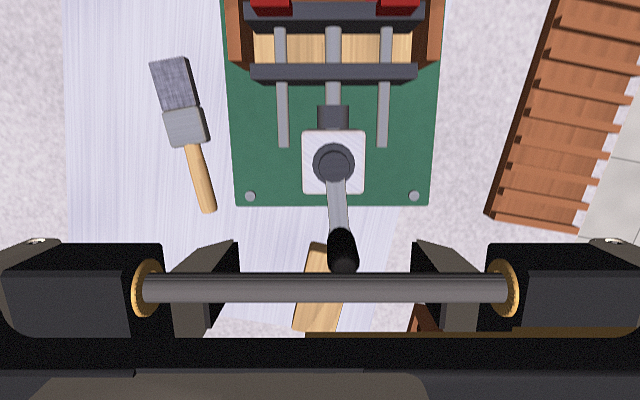

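Wrist view: crank nut at (333,163), predicted (337,163); handle top around (344,265), as predicted; plate corners (235,206) and (428,205). Refining the axis with these.

```bash
python3 - <<'E'
from fit import *
pw=camera_params("wrist")
c=[onz(pw,u,.012) for u in((235,206),(428,205.5))]; print(c,w(-.115,-.26,.012),w(.115,-.26,.012))
d=(c[1]-c[0])[:2];print(np.hypot(*d),np.arctan2(d[1],d[0]))
print("nut",onz(pw,(333.5,163),.105),"hood",onz(pw,(343,262),.16), w(0,-.2,.1))
m=(c[0]+c[1])[:2]/2
for y in (.165,.175):
  print("axis",m+.06*np.array([-np.sin(y),np.cos(y)]))
E
```

```text
[array([ 0.52449014, -0.16871464,  0.012     ]), array([ 0.74830269, -0.1261338 ,  0.012     ])] [ 0.52581792 -0.16870911  0.012     ] [ 0.75244437 -0.12946048  0.012     ]
0.2278270994754052 0.18800538376758555
nut [ 0.62443529 -0.08609099  0.105     ] hood [ 0.64271635 -0.15037237  0.16      ] [ 0.62889237 -0.08996485  0.1       ]
axis [ 0.62654127 -0.08823912]
axis [ 0.62594993 -0.08834063]
```

send_rows --deltas '[[[0.01,-0.015,0],[0,0,0],0.09],[[0.009,-0.013,0],[0,0,0],0.09],[[0,0,-0.02],[0,0,0],0.09],[[0,0,-0.025],[0,0,0],0.09],[[0,0,-0.025],[0,0,0],0.09],[[0,0,-0.025],[0,0,0],0.09],[[0,0,-0.018],[0,0,0],0.09],[[0,0,0],[0,0,0],0.09],[[0,0,0],[0,0,0],0.09],[[0,0,0],[0,0,0],0.09]]'

```text
clock: 3.15
position: [0.6423, -0.1441, 0.1151]
ee_rot: [2.0, 2.421, 0.002]
force: [-0.1, 0.4, -0.1]
width: 0.98
```

send_rows --deltas '[[[0,-0.007,-0.001],[0,0,0],0.09],[[0,0,0],[0,0,0],0.02],[[0,0,0],[0,0,0],0.02],[[0,0,0],[0,0,0],0.02],[[0,0,0],[0,0,0],0.02],[[0,0,0],[0,0,0],0.02],[[0,0,0],[0,0,0],0.02],[[0,0,0],[0,0,0],0.02],[[0,0,0],[0,0,0],0.02],[[0,0,0],[0,0,0],0.02]]' --force 30

```text
clock: 4.15
position: [0.6417, -0.1513, 0.1128]
ee_rot: [2.002, 2.421, 0.0]
force: [0.1, -0.2, 0.7]
width: 0.266
```

Handle gripped (24.4 mm against 25). Working out the arc steps.

```bash
python3 - <<'E'
import numpy as np
ph=-1.32; P=lambda a:.065*np.array([np.cos(a),np.sin(a)])
cum=P(ph).round(3)
for st in [.2]+[.25]*5+[.06]:
    r=[]
    for i in range(10):
        ph+=st; d=(P(ph)-cum).round(3); cum=cum+d; r.append([float(d[0].round(3)),float(d[1].round(3))])
    print(round(ph,2),round(ph+1.32+1.65,2),(cum+[.626,-.0885]).round(3),r)
E
```

```text
0.68 3.65 [ 0.677 -0.048] [[0.012, 0.004], [0.011, 0.007], [0.01, 0.009], [0.007, 0.011], [0.006, 0.012], [0.003, 0.012], [-0.0, 0.013], [-0.003, 0.013], [-0.004, 0.012], [-0.007, 0.011]]
3.18 6.15 [ 0.561 -0.091] [[-0.012, 0.011], [-0.014, 0.008], [-0.016, 0.004], [-0.016, 0.001], [-0.016, -0.004], [-0.014, -0.008], [-0.012, -0.011], [-0.009, -0.013], [-0.006, -0.015], [-0.001, -0.016]]
5.68 8.65 [ 0.68  -0.126] [[0.003, -0.016], [0.006, -0.015], [0.01, -0.013], [0.013, -0.01], [0.015, -0.006], [0.016, -0.003], [0.016, 0.002], [0.015, 0.005], [0.014, 0.009], [0.011, 0.012]]
8.18 11.15 [ 0.605 -0.027] [[0.007, 0.015], [0.004, 0.015], [-0.001, 0.017], [-0.004, 0.015], [-0.008, 0.014], [-0.011, 0.012], [-0.014, 0.008], [-0.016, 0.005], [-0.016, 0.001], [-0.016, -0.003]]
10.68 13.65 [ 0.606 -0.151] [[-0.014, -0.007], [-0.013, -0.011], [-0.009, -0.013], [-0.006, -0.015], [-0.002, -0.016], [0.002, -0.016], [0.006, -0.015], [0.01, -0.014], [0.012, -0.01], [0.015, -0.007]]
13.18 16.15 [ 0.679 -0.052] [[0.016, -0.003], [0.016, 0.001], [0.015, 0.005], [0.014, 0.009], [0.011, 0.011], [0.008, 0.015], [0.004, 0.015], [0.001, 0.016], [-0.004, 0.016], [-0.008, 0.014]]
13.78 16.75 [ 0.649 -0.028] [[-0.002, 0.004], [-0.003, 0.003], [-0.002, 0.002], [-0.003, 0.003], [-0.003, 0.002], [-0.003, 0.003], [-0.004, 0.002], [-0.003, 0.002], [-0.004, 0.001], [-0.003, 0.002]]
```

send_rows --deltas '[[[0.012,0.004,0],[0,0,0],0.02],[[0.011,0.007,0],[0,0,0],0.02],[[0.01,0.009,0],[0,0,0],0.02],[[0.007,0.011,0],[0,0,0],0.02],[[0.006,0.012,0],[0,0,0],0.02],[[0.003,0.012,0],[0,0,0],0.02],[[0,0.013,0],[0,0,0],0.02],[[-0.003,0.013,0],[0,0,0],0.02],[[-0.004,0.012,0],[0,0,0],0.02],[[-0.007,0.011,0],[0,0,0],0.02]]'

```text
clock: 5.15
position: [0.6762, -0.0478, 0.1127]
ee_rot: [2.002, 2.42, -0.003]
force: [-4.4, -5.6, 2.1]
width: 0.264
```

send_rows --deltas '[[[-0.013,0.01,0],[0,0,0],0.02],[[-0.014,0.008,0],[0,0,0],0.02],[[-0.016,0.004,0],[0,0,0],0.02],[[-0.016,0.001,0],[0,0,0],0.02],[[-0.016,-0.004,0],[0,0,0],0.02],[[-0.014,-0.008,0],[0,0,0],0.02],[[-0.012,-0.011,0],[0,0,0],0.02],[[-0.009,-0.013,0],[0,0,0],0.02],[[-0.006,-0.015,0],[0,0,0],0.02],[[-0.001,-0.016,0],[0,0,0],0.02]]'

```text
clock: 6.15
position: [0.5601, -0.0921, 0.1128]
ee_rot: [2.001, 2.42, 0.002]
force: [8.7, 3.0, -9.9]
width: 0.273
```

send_rows --deltas '[[[0.003,-0.016,0],[0,0,0],0.02],[[0.006,-0.015,0],[0,0,0],0.02],[[0.01,-0.013,0],[0,0,0],0.02],[[0.013,-0.01,0],[0,0,0],0.02],[[0.015,-0.006,0],[0,0,0],0.02],[[0.016,-0.003,0],[0,0,0],0.02],[[0.016,0.002,0],[0,0,0],0.02],[[0.015,0.005,0],[0,0,0],0.02],[[0.014,0.009,0],[0,0,0],0.02],[[0.011,0.012,0],[0,0,0],0.02]]'

```text
clock: 7.15
position: [0.6776, -0.1273, 0.1126]
ee_rot: [-2.002, -2.417, 0.002]
force: [-8.2, 3.5, 5.9]
width: 0.267
```

send_rows --deltas '[[[0.006,0.015,0],[0,0,0],0.02],[[0.004,0.015,0],[0,0,0],0.02],[[-0.001,0.017,0],[0,0,0],0.02],[[-0.004,0.015,0],[0,0,0],0.02],[[-0.008,0.014,0],[0,0,0],0.02],[[-0.011,0.012,0],[0,0,0],0.02],[[-0.014,0.008,0],[0,0,0],0.02],[[-0.015,0.005,0],[0,0,0],0.02],[[-0.016,0.001,0],[0,0,0],0.02],[[-0.016,-0.003,0],[0,0,0],0.02]]'

```text
clock: 8.15
position: [0.6034, -0.027, 0.1128]
ee_rot: [2.0, 2.421, 0.001]
force: [4.0, -5.2, -5.0]
width: 0.264
```

send_rows --deltas '[[[-0.014,-0.007,0],[0,0,0],0.02],[[-0.013,-0.011,0],[0,0,0],0.02],[[-0.009,-0.013,0],[0,0,0],0.02],[[-0.006,-0.015,0],[0,0,0],0.02],[[-0.002,-0.016,0],[0,0,0],0.02],[[0.002,-0.016,0],[0,0,0],0.02],[[0.006,-0.015,0],[0,0,0],0.02],[[0.01,-0.014,0],[0,0,0],0.02],[[0.012,-0.01,0],[0,0,0],0.02],[[0.015,-0.007,0],[0,0,0],0.02]]'

```text
clock: 9.15
position: [0.6047, -0.1504, 0.1127]
ee_rot: [-2.0, -2.419, -0.003]
force: [1.5, 10.0, 0.6]
width: 0.267
```

send_rows --deltas '[[[0.016,-0.003,0],[0,0,0],0.02],[[0.016,0.001,0],[0,0,0],0.02],[[0.015,0.005,0],[0,0,0],0.02],[[0.014,0.009,0],[0,0,0],0.02],[[0.011,0.011,0],[0,0,0],0.02],[[0.008,0.015,0],[0,0,0],0.02],[[0.004,0.015,0],[0,0,0],0.02],[[0.001,0.016,0],[0,0,0],0.02],[[-0.004,0.012,0],[0,0,0],0.02],[[-0.004,0.007,0],[0,0,0],0.02]]'

```text
clock: 10.15
position: [0.6832, -0.0596, 0.1129]
ee_rot: [1.997, 2.423, 0.006]
force: [10.4, 3.7, -6.4]
width: 0.267
```

send_rows --deltas '[[[-0.001,0.003,0],[0,0,0],0.02],[[-0.002,0.003,0],[0,0,0],0.02],[[-0.001,0.003,0],[0,0,0],0.02],[[-0.002,0.002,0],[0,0,0],0.02],[[-0.002,0.003,0],[0,0,0],0.02],[[-0.002,0.002,0],[0,0,0],0.02],[[0,0,0],[0,0,0],0.02],[[0,0,0],[0,0,0],0.02],[[0,0,0],[0,0,0],0.02],[[0,0,0],[0,0,0],0.02]]'

```text
clock: 11.15
position: [0.6721, -0.0436, 0.1128]
ee_rot: [-1.998, -2.423, -0.005]
force: [4.1, 5.2, -2.5]
width: 0.265
```

send_rows --deltas '[[[-0.002,0.002,0],[0,0,0],0.02],[[-0.002,0.002,0],[0,0,0],0.02],[[-0.001,0.001,0],[0,0,0],0.02],[[0,0,0],[0,0,0],0.02],[[0,0,0],[0,0,0],0.02],[[0,0,0],[0,0,0],0.02],[[0,0,0],[0,0,0],0.02],[[0,0,0],[0,0,0],0.02],[[0,0,0],[0,0,0],0.02],[[0,0,0],[0,0,0],0.02]]'

```text
clock: 12.15
position: [0.6712, -0.0429, 0.1132]
ee_rot: [1.995, 2.414, 0.007]
force: [22.4, -6.5, -17.1]
width: 0.264
```

Moved only 1 mm against a 7 mm command, with 20 N tangential force: it is at the stop (angle ≈16.3). Ease off, release, rise and look.

send_rows --deltas '[[[0.002,-0.002,0],[0,0,0],0.02],[[0.002,-0.002,0],[0,0,0],0.02],[[0,0,0],[0,0,0],0.08],[[0,0,0],[0,0,0],0.08],[[0,0,0],[0,0,0],0.08],[[0,0,0],[0,0,0],0.08],[[0,0,0.02],[0,0,0],0.08],[[0,0,0.03],[0,0,0],0.08],[[0,0,0.04],[0,0,0],0.08],[[0,0,0.04],[0,0,0],0.08]]'

```text
clock: 13.15
position: [0.6699, -0.0465, 0.2438]
ee_rot: [-2.002, -2.42, 0.001]
force: [0.3, 0.2, 0.8]
width: 0.859
```

send_rows --deltas '[[[-0.03,0.02,0],[0,0,0],0.08],[[-0.03,0.02,0],[0,0,0],0.08],[[-0.03,0.02,0],[0,0,0],0.08],[[-0.03,0.02,0],[0,0,0],0.08],[[-0.03,0.02,0],[0,0,0],0.08],[[-0.03,0.02,0],[0,0,0],0.08],[[-0.03,0.02,0],[0,0,0],0.06],[[-0.01,0.01,0],[0,0,0],0.036],[[0,0,0],[0,0,0],0.036],[[0,0,0],[0,0,0],0.036]]'

```text
clock: 14.15
position: [0.4508, 0.1034, 0.243]
ee_rot: [2.001, 2.421, 0.001]
force: [0.5, -1.1, 0.0]
width: 0.572
```

```bash
python3 - <<'E'
from fit import *
from scipy.spatial.transform import Rotation as Ro
s=arm.observe(); print(s["clock"],s["position"],Ro.from_rotvec(s["ee_rot"]).as_matrix()[:,1].round(3),s["width"],s["force"])
pw=camera_params("wrist"); a=snap("wrist","w2"); b=snap("scene","s2")
print(proj(pw,w(-.138,.026,.086)))
b=cv2.resize(b[170:285,255:420],None,fx=4.8,fy=4.8,interpolation=cv2.INTER_CUBIC)[:,:790]
cv2.imwrite("pics/c2.png",b[...,::-1])
E
```

```text
14.15 [0.45083308 0.10342824 0.24301427] [0.982 0.188 0.001] 0.5722914006975843 [ 0.47214028 -1.07156445  0.04626286]
[[328.45476471 186.89924476]]
```

View pics/w2.png

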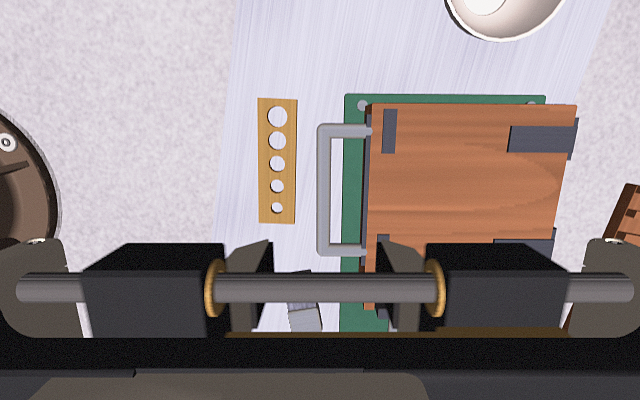

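View pics/c2.png

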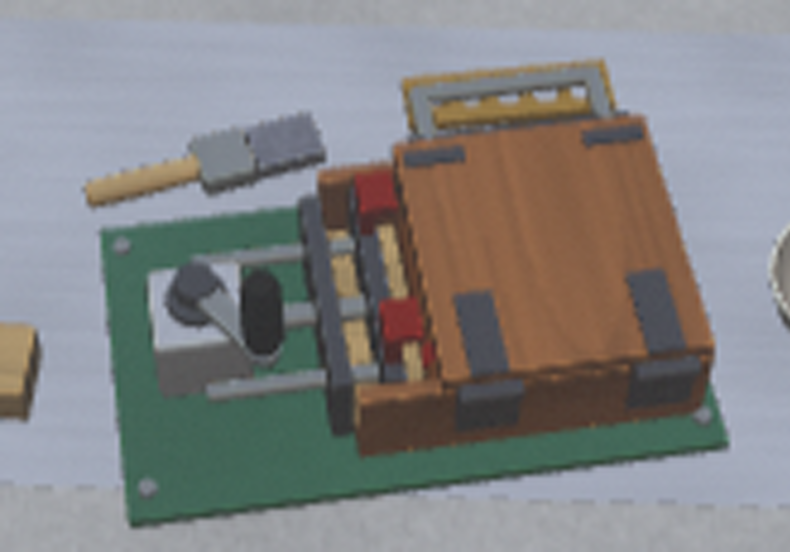

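Scene crop: both red claws stand clear of the lid's edge, a visible gap. Wrist: bar spans (324,128)–(324,252).

```bash
python3 - <<'E'
from fit import *
pw=camera_params("wrist")
a,b=onz(pw,(324,129),.086),onz(pw,(324,251),.086); print(a,b,(a+b)/2,np.linalg.norm(a-b)); d=a-b;print("bar yaw",-np.arctan2(d[0],d[1]))
for q in ((127,"in"),): pass
print(w(-.138,.026,.086),arm.observe()["position"],arm.observe()["width"])
E
```

```text
[0.44014601 0.16202847 0.086     ] [0.46318107 0.0411333  0.086     ] [0.45166354 0.10158089 0.086     ] 0.12307011795320429
bar yaw 0.18828064210264997
[0.45435046 0.10917109 0.086     ] [0.45133474 0.10281296 0.24285088] 0.48505045516038703
```

send_rows --deltas '[[[0,0,-0.02],[0,0,0],0.034],[[0,0,-0.025],[0,0,0],0.034],[[0,0,-0.025],[0,0,0],0.034],[[0,0,-0.025],[0,0,0],0.034],[[0,0,-0.02],[0,0,0],0.034],[[0,0,-0.02],[0,0,0],0.034],[[0,0,-0.02],[0,0,0],0.034],[[0,0,-0.02],[0,0,0],0.034],[[0,0,0],[0,0,0],0.034],[[0,0,0],[0,0,0],0.034]]'

```text
clock: 15.25
position: [0.451, 0.1028, 0.0678]
ee_rot: [2.004, 2.419, -0.002]
force: [-0.2, 0.7, 1.4]
width: 0.369
```

send_rows --deltas '[[[0,0,0],[0,0,0],0.005],[[0,0,0],[0,0,0],0.005],[[0,0,0],[0,0,0],0.005],[[0,0,0],[0,0,0],0.005],[[0,0,0],[0,0,0],0.005],[[0,0,0],[0,0,0],0.005],[[0,0,0],[0,0,0],0.005],[[0,0,0],[0,0,0],0.005],[[0,0,0],[0,0,0],0.005],[[0,0,0],[0,0,0],0.005]]' --force 30

```text
clock: 16.25
position: [0.4496, 0.1035, 0.0682]
ee_rot: [-2.001, -2.42, 0.001]
force: [-4.6, -1.7, 6.9]
width: 0.142
```

```bash
python3 - <<'E'
import numpy as np
from cell import arm
s=arm.observe();print(s["position"],s["width"]*.0918,s["joints"].round(2))
u=np.array([np.cos(.185),np.sin(.185)]); P=lambda t:np.r_[-.235*np.cos(t)*u, .235*np.sin(t)]-np.r_[0,0,0]
a0=np.arcsin(.007/.235);cum=P(a0)
t=0
for n in (10,10,10,10):
    r=[]
    for i in range(n):
        t+=1.047/38 if t<1.046 else 0; d=(P(t+a0)-cum).round(3);cum=cum+d;r.append(d.tolist())
    print(round(t,3),(cum-P(a0)).round(3),r)
E
```

```text
[0.44958609 0.10351354 0.06817439] 0.013081427505762975 [-0.65  0.41  0.4   2.16 -0.27  0.62  0.13]
0.276 [0.011 0.002 0.064] [[0.0, 0.0, 0.006], [0.001, 0.0, 0.007], [0.0, 0.0, 0.006], [0.001, 0.0, 0.007], [0.001, 0.001, 0.006], [0.001, -0.0, 0.007], [0.002, 0.0, 0.006], [0.001, 0.0, 0.006], [0.002, 0.001, 0.006], [0.002, -0.0, 0.007]]
0.551 [0.038 0.007 0.122] [[0.002, 0.0, 0.006], [0.002, 0.001, 0.006], [0.002, 0.0, 0.006], [0.003, 0.001, 0.006], [0.002, 0.0, 0.006], [0.003, 0.001, 0.006], [0.003, 0.0, 0.005], [0.003, 0.001, 0.006], [0.003, 0.0, 0.005], [0.004, 0.001, 0.006]]
0.827 [0.08  0.015 0.171] [[0.003, 0.001, 0.005], [0.004, 0.0, 0.006], [0.004, 0.001, 0.005], [0.004, 0.001, 0.005], [0.004, 0.001, 0.005], [0.004, 0.0, 0.005], [0.005, 0.001, 0.004], [0.004, 0.001, 0.005], [0.005, 0.001, 0.004], [0.005, 0.001, 0.005]]
1.047 [0.121 0.023 0.2  ] [[0.004, 0.001, 0.004], [0.005, 0.001, 0.004], [0.005, 0.001, 0.004], [0.006, 0.001, 0.003], [0.005, 0.001, 0.004], [0.005, 0.001, 0.003], [0.006, 0.001, 0.004], [0.005, 0.001, 0.003], [0.0, -0.0, -0.0], [0.0, -0.0, -0.0]]
```

Bar gripped (13 mm against 14). Lifting along the hinge arc.

send_rows --deltas '[[[0,0,0.006],[0,0,0],0.005],[[0.001,0,0.007],[0,0,0],0.005],[[0,0,0.006],[0,0,0],0.005],[[0.001,0,0.007],[0,0,0],0.005],[[0.001,0.001,0.006],[0,0,0],0.005],[[0.001,0,0.007],[0,0,0],0.005],[[0.002,0,0.006],[0,0,0],0.005],[[0.001,0,0.006],[0,0,0],0.005],[[0.002,0.001,0.006],[0,0,0],0.005],[[0.002,0,0.007],[0,0,0],0.005]]'

```text
clock: 17.25
position: [0.4596, 0.1053, 0.1317]
ee_rot: [-2.001, -2.419, 0.005]
force: [-9.1, 0.3, -2.6]
width: 0.143
```

send_rows --deltas '[[[0.001,0,0.006],[0,0,0],0.005],[[0.002,0.001,0.006],[0,0,0],0.005],[[0.002,0,0.006],[0,0,0],0.005],[[0.003,0.001,0.006],[0,0,0],0.005],[[0.002,0,0.006],[0,0,0],0.005],[[0.003,0.001,0.006],[0,0,0],0.005],[[0.003,0,0.005],[0,0,0],0.005],[[0.003,0.001,0.006],[0,0,0],0.005],[[0.003,0,0.005],[0,0,0],0.005],[[0.004,0.001,0.006],[0,0,0],0.005]]'

```text
clock: 18.25
position: [0.485, 0.11, 0.1898]
ee_rot: [-2.0, -2.418, 0.006]
force: [-14.1, -2.6, 3.8]
width: 0.141
```

send_rows --deltas '[[[0.003,0.001,0.005],[0,0,0],0.005],[[0.004,0,0.006],[0,0,0],0.005],[[0.004,0.001,0.005],[0,0,0],0.005],[[0.004,0.001,0.005],[0,0,0],0.005],[[0.004,0.001,0.005],[0,0,0],0.005],[[0.004,0,0.005],[0,0,0],0.005],[[0.005,0.001,0.004],[0,0,0],0.005],[[0.004,0.001,0.005],[0,0,0],0.005],[[0.005,0.001,0.004],[0,0,0],0.005],[[0.005,0.001,0.005],[0,0,0],0.005]]'

```text
clock: 19.25
position: [0.5249, 0.1174, 0.2398]
ee_rot: [-1.998, -2.415, 0.01]
force: [-27.3, -5.7, 24.2]
width: 0.142
```

send_rows --deltas '[[[0.004,0.001,0.004],[0,0,0],0.005],[[0.005,0.001,0.004],[0,0,0],0.005],[[0.005,0.001,0.004],[0,0,0],0.005],[[0.006,0.001,0.003],[0,0,0],0.005],[[0.005,0.001,0.004],[0,0,0],0.005],[[0.005,0.001,0.003],[0,0,0],0.005],[[0.006,0.001,0.004],[0,0,0],0.005],[[0.005,0.001,0.003],[0,0,0],0.005],[[0,0,0],[0,0,0],0.005],[[0,0,0],[0,0,0],0.005]]'

```text
clock: 20.25
position: [0.5708, 0.1258, 0.2712]
ee_rot: [2.003, 2.419, 0.003]
force: [-13.8, -3.6, 20.6]
width: 0.14
```

```bash
python3 - <<'E'
from fit import *
s=arm.observe(); print(s["clock"],s["position"],s["width"],s["force"],s["dq"].round(3))
b=snap("scene","s3"); b=cv2.resize(b[110:285,255:420],None,fx=3.4,fy=3.4,interpolation=cv2.INTER_CUBIC)
cv2.imwrite("pics/c3.png",b[...,::-1])
t=s["position"]-[.4496,.1035,.0682]; a0=np.arcsin(.007/.235)
print("d",t, "lid deg by z",np.degrees(np.arcsin((t[2]+.007)/.235)-a0),"by x",np.degrees(np.arccos(np.cos(a0)-np.hypot(t[0],t[1])/.235)-a0))
E
```

```text
20.25 [0.57082447 0.12576384 0.27120768] 0.14012625238388082 [-13.83514051  -3.59952893  20.55125109] [ 0.    -0.004 -0.002  0.005  0.001 -0.002 -0.   ]
d [0.12122447 0.02226384 0.20300768] lid deg by z 61.628575534484376 by x 59.928523441135745
```

View pics/c3.png

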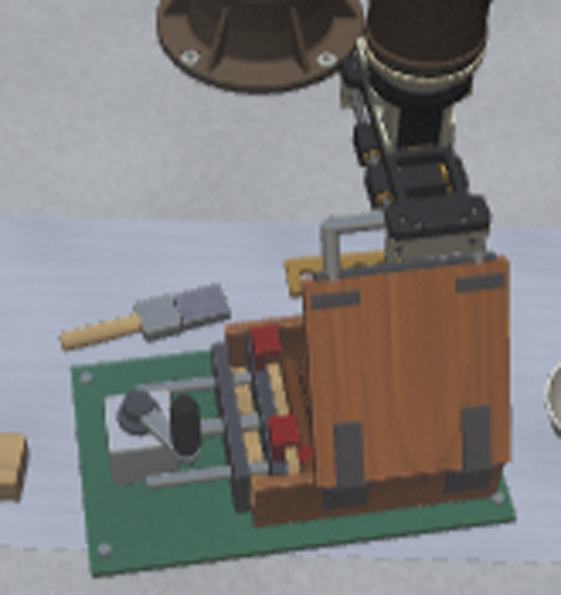

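Lid is open and held; claws still clear, neighbours undisturbed. The residual force points outward from the hinge (I am squeezing the bar inward), so relieve it by a few mm radially and check the angle independently.

send_rows --deltas '[[[-0.001,0,0.001],[0,0,0],0.005],[[-0.001,0,0.001],[0,0,0],0.005],[[0,0,0.001],[0,0,0],0.005],[[0,0,0],[0,0,0],0.005],[[0,0,0],[0,0,0],0.005],[[0,0,0],[0,0,0],0.005],[[0,0,0],[0,0,0],0.005],[[0,0,0],[0,0,0],0.005],[[0,0,0],[0,0,0],0.005],[[0,0,0],[0,0,0],0.005]]'

```text
clock: 21.3
position: [0.5691, 0.1255, 0.2706]
ee_rot: [2.002, 2.419, -0.001]
force: [1.0, -5.0, -5.9]
width: 0.141
```

```bash
python3 - <<'E'
from fit import *
s=arm.observe(); print(s["position"],s["width"],s["force"].round(1))
H=np.array([.4517,.1025,.079])+.235*np.array([np.cos(.185),np.sin(.185),0]); u=np.array([np.cos(.185),np.sin(.185),0]);v=np.array([-u[1],u[0],0])
# lid top front edge: corners in press y; ray cut with the upright plane at that y
for uv,y in (((255+303/3.4,110+283/3.4),-.085),((255+508/3.4,110+260/3.4),.085)):
    c,d=ray(p,uv); k=((H+v*y-c)@v)/(d@v); X=c+d*k
    # alternative: foot of ray at distance hypot(187,14) from hinge line
    f=lambda k:np.hypot((c+d*k-H)@u,(c+d*k-H)[2])-.1875
    ks=np.linspace(.8,1.5,70001)*1; r=np.array([f(t) for t in ks]); i=np.argmin(abs(r)) if (r<0).any()==False else np.where(r<0)[0][0]
    Z=c+d*ks[i]; print("deg", np.degrees(np.arctan2(Z[2]-.079,-(Z-H)@u)-np.arctan2(14,187)), "y",(Z-H)@v, "plane pt",np.degrees(np.arctan2(X[2]-.079,-(X-H)@u)-np.arctan2(14,187)))
g=s["position"]+[0,0,.019]-H; print("bar: r",np.hypot(g@u,g[2]),"deg",np.degrees(np.arctan2(g[2],-g@u))-1.7)
E
```

```text
[0.56910413 0.12552566 0.27059792] 0.14067967064805348 [ 1.  -5.  -5.9]
deg 56.3836656639326 y -0.08217914543817102 plane pt 61.92458527588633
deg 57.738667151013544 y 0.08700420644033831 plane pt 59.699781571370465
bar: r 0.24012553664653974 deg 59.586449908485754
```

Independent estimates (bar arc 59.6°, chord about 60°, lid-corner rays 56–62°) agree on about 60°. Forces are small and the grip is steady.

```bash
python3 - <<'E'
from cell import job
print(job.sign_off())
E
```

```text
the job is handed in; nothing more can be done
None
```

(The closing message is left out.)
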